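Charge the tumbling barrel with turned knobs

ROBOT

A 6-joint arm with a two-finger parallel gripper is mounted at the origin on the work surface. World frame = base frame: x ahead of the robot, y to its left, z up, the work surface at z = 0. Lengths are in m, angles in degrees, forces in N, time in s.
With the tool pointing down it reaches from about 0.35 to 0.8 m from the base axis. Payload 7.3 kg.
Tool frame: the origin (TCP) lies between the finger pads; the fingertips stand 8 mm ahead of it and the grasp point (between the pads) lies 11 mm behind it (manip.tcp_to_tips is the z of the fingertips in the tool frame, in m); z points along the fingers, y is the line along which they close (so a half turn about z gives the same grasp; the last joint's range is limited). The gripper opens to 85 mm and grips with 20 to 120 N. Pads are 22 mm wide; open, the fingers measure 114 mm over their backs; the gripper's body (76 mm by 85 mm) begins 54 mm behind the grasp point. The pads swing forward as they close: fully open they stand 13 mm farther back than shut.
Start: joints at [54.947, 19.595, 87.324, -0, 73.075, -8.365], TCP at [0.236, 0.469, 0.239] pointing down, gripper open.
Joint ranges: [-145.02, 145.02], [-44.19, 115.74], [2.07, 154.8], [-57.11, 237.11], [16.16, 152.29], [-177.93, 177.93]. Speed limits (degrees/s): [147.25, 147.25, 180, 180, 180, 180].

INTERFACE

Orientations are given as [roll, pitch, yaw] about the fixed x, y, z axes, in that order (R = Rz(yaw) Ry(pitch) Rx(roll)).
In Python, from bench import manip, camera, camera_info, finder gives the robot as it stands. The module is installed in compiled form; this text tells all that it offers.
- The arm moves only by the shell command python3 -m creep 'ROWS' [FORCE]. ROWS is JSON, a list of rows, each an object of numbers: "tx", "ty", "tz": the shift along the tool's x, y, z in cm; "rx", "ry", "rz": the turn, a rotation vector about the tool's x, y, z in units of 5 degrees (1.0 is 5 degrees); "hand": the gripper's target within -1 to 1 (shut at 1, half-way at 0, fully open at -1). In form: [{"tx": .., "ty": .., "tz": .., "rx": .., "ry": .., "rz": .., "hand": ..}, ...]. A call has 1 to 8 rows; each row is the pose to reach, as a shift and turn from the pose commanded when the call began, along the tool's axes at that moment; what a row does not reach only later rows make up. A row lasts 1/12 s, in which the tool goes at most 41.7 mm and 7.16 degrees, less where a joint would pass 70% of its speed; a pose out of reach is approached as far as the arm can. A call with a gripper value outside its range is refused whole. The fingers move at their own pace and stop on an object; FORCE is the grip in N (left out, the last holds). Time passes only in rows, so rows that repeat a pose let the fingers close. It gives the time, the measured TCP pose, the force, the opening and the grip force at its end, in the units of the state.
- manip.get_obs(): the state, without advancing time (a new reading comes with each control period).
- camera(name): name is "scene" or "top" or "wrist"; returns the picture (384x512x3 uint8, red, green, blue); there is no depth.
- camera_info(name): a dict with "intrinsics" (3x3 intrinsics, pixels), "distortion" ([k1, k2, p1, p2, k3] as OpenCV has them; the pictures are not rectified), "camera_from_world" (4x4, takes a point from world to camera coordinates). Camera axes: x right, y down, z forward; pixel columns grow to the right and rows downward; lengths in m; the calibration is good to about 2 mm. A picture is of the moment at which its call begins: read the wrist's pose just before it. camera_info takes no time and is no camera call; for the wrist camera it gives the pose at the moment of the call.
- manip.finish_job(): hands the job in; it is judged then, once.
Trained networks look in the newest picture that a camera, given by its name, has taken for a name from the list of things; names that differ only in an ending like _2 or _b are one class to them, and where a whole thing is asked for, a point or a joint stands for the part that bears it (a point fixed in the world has none). Each returns a list of dicts, best first, with "confidence" (0 to 1); they miss things now and then, are a little off and sometimes report something else, mostly with a low value. They report only what shows in the picture. A call takes as long as a camera call.
- finder.outline_of(camera, name): "pixels" (384x512 bool, what is visible of it) and "bbox" ([left, top, width, height] in pixels, round what is visible of it).
The state is a dict: "time": time; "joints": joint angles; "qd": joint speeds; "effort": joint torques, N m; "tcp_pos": TCP position; "eef_rot": TCP orientation; "wrist_force": force on the tool from outside, world axes, zero at the start; "moment": the same for the moment, N m; "grip_width": finger opening in m; "finger_force": force on a finger pad.
Only numpy, scipy, OpenCV 4.12 (cv2) and the standard library are available. Lean on these libraries where they do the work, as an engineer would, in place of code of your own. Each camera call takes 0.05 s, during which the arm holds its last target. There are 200 camera calls.

TASK

Load the polishing barrel on the woodturner's bench: turn its hand wheel until the open door is on top and the lock pin drops home into the index collar, so the barrel is held. Then take the blue cup by its handle, pour all seven turned wooden knobs into the barrel through the open door, and stand the empty cup back upright on its cork mat. Leave the other things on the bench where they are.

Things in the scene. Friction and masses are not known exactly. Their poses are not given: they have to be found in the camera images.
- tumbler: The tumbling machine, fixed: grey base plate 220 x 385 mm, three bearing stands, green gear motor at its -y end (reaching to y = -254 mm), hand wheel at its +y end. Origin at bench level under the middle of the barrel; y runs along the barrel's axle towards the hand wheel, z up. The axle is 140 mm above the bench. The yellow pin guide stands at y = -135 mm.
- drum_center (a point): Centre of the barrel, on the axle, 140 mm above the bench (fixed point). The barrel is a hollow six-sided drum of wooden staves, 180 mm long, 180 mm across flats, with round aluminium end plates 204 mm in diameter (inside length 166 mm) whose tops stand 242 mm above the bench.
- door_opening (a point): Centre of the open door, 90 mm from the axle; turns with the barrel. Opening 104 mm across the axle by 166 mm along it (a stave is missing). Site z points out of the opening, y along the axle; z straight up = door on top, collar slot under the pin. Starts 0.5 to 1.05 rad from there, leaning to the machine's +x. Turns stiffly (0.25 N m, 4 to 5 N at the handle) and stays where left.
- handle_mid (a point): Middle of the hand wheel's red revolving handle: round grip 19 mm thick, 60 mm long, parallel to the axle, standing out from the wheel (wheel radius 65 mm). 58 mm from the axle, on the same side as the door: it is at the very top (198 mm above the bench) when the door is. 166 mm along the axle from the barrel's centre. Spins freely on its own spigot; can be gripped from above, across the axle.
- pin_guide (a point): Point in the middle of the top of the yellow guide block, 224 mm above the bench; the lock pin slides up and down in its 13.5 mm hole. The block is 40 mm tall and the index collar turns 6 to 8 mm below it.
- pin_mid (a point): Middle of the lock pin, 50 mm above its tip: loose upright steel pin 12 mm thick, 103 mm long, red ball head. Its tip rides by its weight on the rim of the steel index collar (this point then 228 mm above the bench). When the collar's only slot (14 mm wide, 16 mm deep) comes under it in a slow turn, it drops 16 mm (point at 212 mm) and the barrel is held, with about 0.1 rad of play.
- cup_mid (a point): Middle of the blue plastic cup, half-way up on its axis, z up along the cup's axis. Cup: 95 mm tall, flared from 74 mm outside diameter at the base to 124 mm at the rim, walls 4 mm. It stands on the cork mat with its handle on the cup's -x side. About 0.16 kg, plus 0.1 kg of knobs.
- cup_handle (a point): Middle of the upright bar of the cup's handle, 102 mm from the cup's axis along the cup's -x, 54 mm above its foot. The bar is 16 mm thick, 26 mm deep, 72 mm tall, flat-sided; arms join it to the cup at 85 and 23 mm up, leaving about 30 mm between bar and cup. To be gripped across its sides (along the cup's y), the tool leaning outwards, away from the cup, to leave room to tip it.
- cup: The same cup; origin at the centre of its underside, axes as for cup_mid.
- mat_top (a point): Centre of the round cork mat's top, 170 mm in diameter, 4 mm above the bench, fixed.
- knob0_mid (a point): A turned wooden ball knob: 30 mm ball with an 18 mm neck, 40 mm long over all; this point is near its middle. All seven start in the cup.
- knob1_mid (a point): A turned wooden ball knob: 30 mm ball with an 18 mm neck, 40 mm long over all; this point is near its middle. All seven start in the cup.
- knob2_mid (a point): A turned wooden ball knob: 30 mm ball with an 18 mm neck, 40 mm long over all; this point is near its middle. All seven start in the cup.
- knob3_mid (a point): A turned wooden ball knob: 30 mm ball with an 18 mm neck, 40 mm long over all; this point is near its middle. All seven start in the cup.
- knob4_mid (a point): A turned wooden ball knob: 30 mm ball with an 18 mm neck, 40 mm long over all; this point is near its middle. All seven start in the cup.
- knob5_mid (a point): A turned wooden ball knob: 30 mm ball with an 18 mm neck, 40 mm long over all; this point is near its middle. All seven start in the cup.
- knob6_mid (a point): A turned wooden ball knob: 30 mm ball with an 18 mm neck, 40 mm long over all; this point is near its middle. All seven start in the cup.
- barrel_door: The barrel's plywood door, 100 x 168 mm, 19 mm high, lying on the bench; origin at its underside. Bystander.
- wax_tin: Yellow round tin, 84 mm in diameter, 55 mm tall; origin at its underside. Bystander.
- glue_bottle: Yellow glue bottle, 60 mm in diameter, about 150 mm tall; origin at its underside. Bystander.
- chuck_spanner: Flat steel spanner lying on the bench, 150 mm long along its x axis; origin under its middle. Bystander.
- gouge: Woodturning gouge lying along its y axis, 435 mm long, 32 mm thick; origin under its middle. Bystander.

How it is judged:
By the outcome, as a careful person would: the job done as asked, in the order asked, and still so for the second after the job is handed in, with the robot touching nothing.
It also fails if it takes over 69 s, if anything falls off the work surface, if the arm or the gripper's body presses on something with over 40 N, if the wrist force passes 120 N, or if a joint passes its speed limit or range.

## Working session

There is one attempt and no reset: what is moved stays moved. The work goes in short steps, Python scripts to look and compute and a shell command to move; the robot and the scene stay as the last step left them, time stands still between calls to the robot, and variables do not carry over. Pictures are saved under pics/ and viewed, at most 14 in all, crops included, and the job is handed in when it is done.

```bash
mkdir -p pics
cat > h.py <<'E'
import numpy as np, cv2
from scipy.spatial.transform import Rotation as R
from bench import manip, camera, camera_info, finder
np.set_printoptions(precision=4,suppress=True)
def snap(n,f=None):
    im=camera(n)
    if f: cv2.imwrite('pics/'+f,im[:,:,::-1])
    return im
def ray(n,uv,info=None):
    i=info or camera_info(n); K=np.array(i['intrinsics']);D=np.array(i['distortion']);T=np.array(i['camera_from_world'])
    p=cv2.undistortPoints(np.array([[uv]],float),K,D)[0,0]
    d=T[:3,:3].T@np.array([*p,1]); o=-T[:3,:3].T@T[:3,3]
    return o,d/np.linalg.norm(d)
def onz(n,uv,z,info=None):
    o,d=ray(n,uv,info); return o+d*(z-o[2])/d[2]
def tri(rs):
    A=sum(np.eye(3)-np.outer(d,d) for o,d in rs);b=sum((np.eye(3)-np.outer(d,d))@o for o,d in rs)
    x=np.linalg.solve(A,b); return x,[np.linalg.norm((np.eye(3)-np.outer(d,d))@(x-o)) for o,d in rs]
def proj(n,P,info=None):
    i=info or camera_info(n);T=np.array(i['camera_from_world'])
    return cv2.projectPoints(np.atleast_2d(np.array(P,float)),cv2.Rodrigues(T[:3,:3])[0],T[:3,3],np.array(i['intrinsics']),np.array(i['distortion']))[0][:,0]
def pose():
    o=manip.get_obs(); return np.array(o['tcp_pos']),R.from_euler('xyz',o['eef_rot'],degrees=True)
def delta(p,r,p0=None,r0=None):
    "rows units: cm shift, 5deg turn to target pose"
    if p0 is None: p0,r0=pose()
    return (r0.inv().apply(np.array(p)-p0)*100).round(2),(np.degrees((r0.inv()*r).as_rotvec())/5).round(2)
def cen(n,name):
    L=finder.outline_of(n,name); out=[]
    for l in L[:2]:
        m=l['pixels']; ys,xs=np.nonzero(m); out.append((round(l['confidence'],2),xs.mean().round(1) if len(xs) else None,ys.mean().round(1) if len(xs) else None,l['bbox'],len(xs)))
    return out
E
python3 - <<'E'
from h import *
a=snap('scene');b=snap('top')
cv2.imwrite('pics/a.png',a[:,:,::-1]);cv2.imwrite('pics/b.png',b[:,:,::-1])
print(manip.get_obs(), manip.tcp_to_tips)
for n in ['scene','top']:
    for t in ['tumbler','handle_mid','cup','cup_handle','mat_top','pin_mid','pin_guide','door_opening','barrel_door','wax_tin','glue_bottle','chuck_spanner','gouge']:
        print(n,t,cen(n,t))
E
```

```text
{'time': 0.1, 'joints': array([54.9455, 19.6332, 87.3711,  0.0001, 73.0771, -8.3647]), 'qd': array([ 0.0064, -0.1926, -0.053 ,  0.0229, -0.0202, -0.0428]), 'effort': array([  0.0015, -43.445 , -24.6488,  -0.0001,   0.0046,   0.    ]), 'tcp_pos': array([0.2356, 0.4688, 0.2387]), 'eef_rot': array([-179.9195,   -0.012 ,  153.3102]), 'wrist_force': array([-0.6472, -0.4444, -0.3521]), 'moment': array([-0.0221,  0.005 ,  0.0268]), 'finger_force': 0.0, 'grip_width': 0.08552717851456967} 0.008
scene tumbler [(0.59, np.float64(183.1), np.float64(242.7), [113.7, 165.8, 131.4, 160.7], 11316)]
scene handle_mid [(0.65, np.float64(230.6), np.float64(173.1), [221.7, 165.4, 18.9, 16.5], 106), (0.23, np.float64(246.3), np.float64(301.6), [215.4, 271.2, 58.8, 65.3], 1932)]
scene cup [(0.77, np.float64(249.0), np.float64(147.4), [232.8, 127.1, 33.9, 46.1], 858)]
scene cup_handle [(0.85, np.float64(248.8), np.float64(147.6), [230.8, 129.3, 37.4, 41.1], 831)]
scene mat_top [(0.96, np.float64(255.1), np.float64(166.1), [229.1, 153.6, 44.6, 26.7], 671)]
scene pin_mid [(0.56, np.float64(151.1), np.float64(2
[... 1495 characters left out ...]
5, 11.2], 89)]
top pin_mid []
top pin_guide [(0.75, np.float64(338.5), np.float64(227.4), [241.7, 187.0, 186.1, 82.9], 11404)]
top door_opening [(0.58, np.float64(322.2), np.float64(227.0), [243.3, 184.4, 142.4, 86.1], 7719)]
top barrel_door [(0.58, np.float64(341.0), np.float64(143.0), [313.3, 124.1, 56.1, 38.7], 1934)]
top wax_tin [(0.59, np.float64(208.4), np.float64(179.8), [195.3, 167.1, 29.1, 30.1], 709)]
top glue_bottle [(0.62, np.float64(149.1), np.float64(174.7), [133.4, 160.1, 30.6, 26.9], 584)]
top chuck_spanner [(0.85, np.float64(125.8), np.float64(223.9), [112.4, 203.8, 21.3, 44.3], 286)]
top gouge [(0.85, np.float64(206.4), np.float64(150.5), [116.9, 144.6, 152.5, 13.4], 1189)]
```

View pics/a.png

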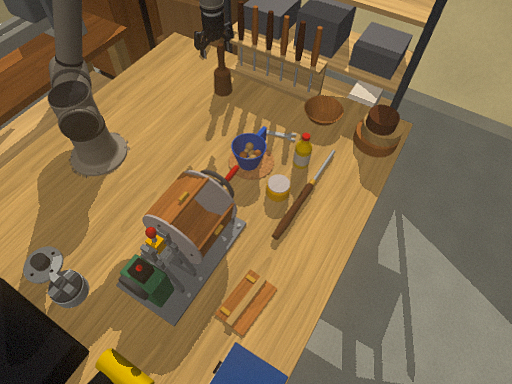

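View pics/b.png

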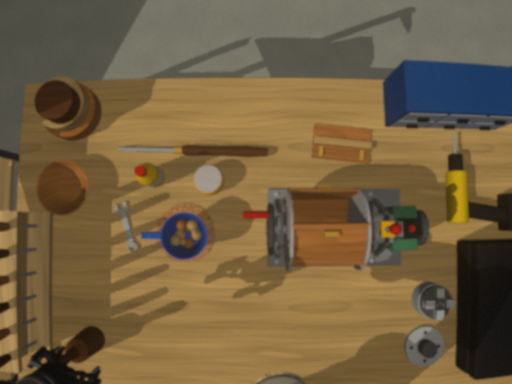

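Scene view: the barrel's door gap leans to the far side, red handle at about (231,173), pin at (151,233), cup at (249,150). Top view: wheel handle at (253,214), cup at (185,236) with its handle to the left at (150,236), tin at (208,180), bottle at (149,175).

Run:
```python
from h import *
S,T=camera_info('scene'),camera_info('top')
print('handle',tri([ray('scene',(230.6,173.1)),ray('top',(253.6,214.3))]))
print('handle top ends',[onz('top',p,.18) for p in ((243,214.5),(268,214.5))])
a=cv2.imread('pics/a.png');b=cv2.imread('pics/b.png')
def red(im,box):
    x0,y0,x1,y1=box; c=cv2.cvtColor(im,cv2.COLOR_BGR2HSV)[y0:y1,x0:x1]
    m=((c[...,0]<6)|(c[...,0]>174))&(c[...,1]>170)&(c[...,2]>80)
    y,x=np.nonzero(m);return x.mean()+x0,y.mean()+y0,len(x),x.min()+x0,x.max()+x0,y.min()+y0,y.max()+y0
rs=red(a,(222,160,243,186));rt=red(b,(236,205,275,222));print(rs,rt,tri([ray('scene',rs[:2]),ray('top',rt[:2])]))
ps=red(a,(140,222,162,240));pt=red(b,(388,220,404,240));print(ps,pt,'ball',tri([ray('scene',ps[:2]),ray('top',pt[:2])]))
c=cv2.cvtColor(b,cv2.COLOR_BGR2HSV); m=((c[...,0]>105)&(c[...,0]<130)&(c[...,1]>120)); m[:200]=0;m[270:]=0;m[:,:130]=0;m[:,225:]=0
ys,xs=np.nonzero(m);print('blue',xs.min(),xs.max(),ys.min(),ys.max())
mm=m.copy();mm[:,:164]=0
cn=max(cv2.findContours(mm.astype('uint8'),0,2)[0],key=cv2.contourArea);e=cv2.fitEllipse(cv2.convexHull(cn));print(e,onz('top',e[0],.099))
h=m.copy();h[:,158:]=0;ys,xs=np.nonzero(h);print('hdl',xs.mean(),ys.mean(),xs.min(),onz('top',(xs.mean(),ys.mean()),.09),onz('top',(xs.min(),ys.mean()),.09))
for n,p,z in [('mat',(187,231),.004),('tin',(208.4,179.8),.055),('glue',(149,174.7),.1),('gougeL',(120,150),.01),('gougeR',(268,151),.02),('span',(125.8,224),.01),('plate UL',(268,188),.0),('plate LL',(266,266),.0),('plate UR',(400,190),0),('plate LR',(400,266),0),('span top',(120,205),.005),('span bot',(134,248),.005)]: print(n,onz('top',p,z))
print('cams',ray('top',(256,192)),ray('scene',(256,192))[0])
```

```text
handle (array([0.5614, 0.0771, 0.1813]), [np.float64(0.0017376399272206722), np.float64(0.0017376399272206662)])
handle top ends [array([0.5624, 0.1031, 0.18  ]), array([0.5623, 0.0441, 0.18  ])]
(np.float64(231.65822784810126), np.float64(172.46835443037975), 79, np.int64(225), np.int64(238), np.int64(165), np.int64(180)) (np.float64(255.0530303030303), np.float64(214.28787878787878), 132, np.int64(243), np.int64(268), np.int64(212), np.int64(217)) (array([0.5635, 0.0753, 0.1876]), [np.float64(0.0008954628995656963), np.float64(0.0008954628995657179)])
(np.float64(150.125), np.float64(231.109375), 64, np.int64(146), np.int64(155), np.int64(227), np.int64(237)) (np.float64(395.4756097560976), np.float64(228.6951219512195), 82, np.int64(390), np.int64(400), np.int64(224), np.int64(234)) ball (array([ 0.5303, -0.2257,  0.269 ]), [np.float64(0.0002911468863236015), np.float64(0.0002911468863233606)])
blue 142 206 214 254
((184.46278381347656, 234.516845703125), (41.402347564697266, 43.74633026123047), 128.8332061767578) [0.5112 0.2568 0.099 ]
hdl 149.59493670886076 235.0253164556962 142 [0.5089 0.3511 0.09  ] [0.5087 0.3715 0.09  ]
mat [0.5169 0.2674 0.004 ]
tin [0.6583 0.2009 0.055 ]
glue [0.6672 0.3526 0.1   ]
gougeL [0.7514 0.4676 0.01  ]
gougeR [0.7444 0.0361 0.02  ]
span [0.536  0.4444 0.01  ]
plate UL [0.6404 0.0357 0.    ]
plate LL [0.4176 0.0419 0.    ]
plate UR [ 0.6347 -0.3526  0.    ]
plate LR [ 0.4133 -0.3482  0.    ]
span top [0.5908 0.4647 0.005 ]
span bot [0.4672 0.4209 0.005 ]
cams (array([0.5534, 0.0827, 1.0232]), array([ 0.0736, -0.0122, -0.9972])) [ 0.9304 -0.432   1.0176]
```

Run:
```python
from h import *
print(delta([.5635,.0755,.28],R.from_euler('xyz',[180,0,90],degrees=True)))
```

```text
(array([-46.96, -20.45,  -4.07]), array([ 0.  ,  0.  , 12.66]))
```

```bash
python3 -m creep '[{"tx":-23.5,"ty":-10.2,"tz":-4,"rz":6.3},{"tx":-23.5,"ty":-10.2,"tz":-4,"rz":6.3},{"tx":-23.5,"ty":-10.2,"tz":-4,"rz":6.3},{"tx":-23.5,"ty":-10.2,"tz":-4,"rz":6.3},{"tx":-47,"ty":-20.4,"tz":-4.1,"rz":12.66},{"tx":-47,"ty":-20.4,"tz":-4.1,"rz":12.66},{"tx":-47,"ty":-20.4,"tz":-4.1,"rz":12.66},{"tx":-47,"ty":-20.4,"tz":-4.1,"rz":12.66}]' 40
python3 - <<'E'
from h import *
print(delta([.5635,.0755,.28],R.from_euler('xyz',[180,0,90],degrees=True)))
E
```

```text
(array([-46.96, -20.45,  -4.07]), array([ 0.  ,  0.  , 12.66]))invalid input
```

```bash
python3 -m creep '[{"tx":-23.5,"ty":-10.2,"tz":-4,"rx":0,"ry":0,"rz":6.3,"hand":-1},{"tx":-23.5,"ty":-10.2,"tz":-4,"rx":0,"ry":0,"rz":6.3,"hand":-1},{"tx":-23.5,"ty":-10.2,"tz":-4,"rx":0,"ry":0,"rz":6.3,"hand":-1},{"tx":-47,"ty":-20.4,"tz":-4.1,"rx":0,"ry":0,"rz":12.66,"hand":-1},{"tx":-47,"ty":-20.4,"tz":-4.1,"rx":0,"ry":0,"rz":12.66,"hand":-1},{"tx":-47,"ty":-20.4,"tz":-4.1,"rx":0,"ry":0,"rz":12.66,"hand":-1},{"tx":-47,"ty":-20.4,"tz":-4.1,"rx":0,"ry":0,"rz":12.66,"hand":-1},{"tx":-47,"ty":-20.4,"tz":-4.1,"rx":0,"ry":0,"rz":12.66,"hand":-1}]' 40
python3 - <<'E'
from h import *
print(delta([.5635,.0755,.28],R.from_euler('xyz',[180,0,90],degrees=True)))
E
```

```text
time: 2.07
tcp_pos: [0.4492, 0.2128, 0.2706]
eef_rot: [180.0, -0.0, 95.7]
wrist_force: [1.1, 1.2, 0.5]
grip_width: 0.0854
finger_force: 0.0
(array([-14.79,  10.02,  -0.94]), array([ 0.01, -0.  ,  1.13]))
```

```bash
python3 -m creep '[{"tx":-14.8,"ty":10,"tz":-0.9,"rx":0,"ry":0,"rz":1.13,"hand":-1},{"tx":-14.8,"ty":10,"tz":-0.9,"rx":0,"ry":0,"rz":1.13,"hand":-1},{"tx":-14.8,"ty":10,"tz":-0.9,"rx":0,"ry":0,"rz":1.13,"hand":-1},{"tx":-14.8,"ty":10,"tz":-0.9,"rx":0,"ry":0,"rz":1.13,"hand":-1},{"tx":-14.8,"ty":10,"tz":-0.9,"rx":0,"ry":0,"rz":1.13,"hand":-1},{"tx":-14.8,"ty":10,"tz":-0.9,"rx":0,"ry":0,"rz":1.13,"hand":-1},{"tx":-14.8,"ty":10,"tz":-0.9,"rx":0,"ry":0,"rz":1.13,"hand":-1}]'
python3 - <<'E'
from h import *
p,r=pose();print(p)
i=camera_info('wrist');im=snap('wrist','w1.png')
c=cv2.cvtColor(im,cv2.COLOR_RGB2HSV);m=((c[...,0]<6)|(c[...,0]>174))&(c[...,1]>170)&(c[...,2]>80)
n,l,s,ce=cv2.connectedComponentsWithStats(m.astype('uint8'))
for k in range(1,n):
    if s[k,4]>50: print(s[k],ce[k],onz('wrist',ce[k],.19,i), tri([ray('wrist',ce[k],i),ray('top',(255.05,214.29))]))
print(proj('wrist',[.5635,.0755,.19],i))
E
```

```text
time: 2.65
tcp_pos: [0.5629, 0.0777, 0.2787]
eef_rot: [-179.9, -0.0, 90.3]
wrist_force: [-1.5, -0.5, 1.0]
grip_width: 0.0855
finger_force: 0.0
[0.5629 0.0777 0.2787]
[ 245  167   21   68 1269] [254.4996 199.6367] [0.5638 0.0772 0.19  ] (array([0.5633, 0.0747, 0.1832]), [np.float64(0.00049233256344182), np.float64(0.0004923325634418064)])
[[254.1715 201.4858]]
```

View pics/w1.png

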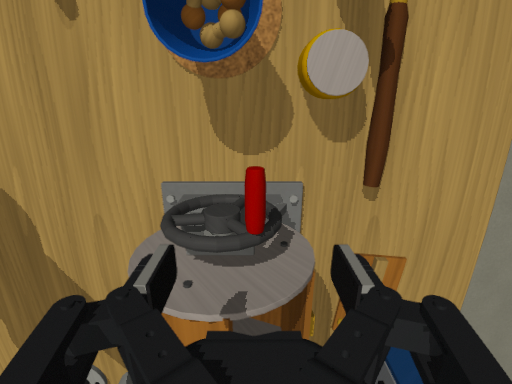

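```bash
python3 -m creep '[{"tx":0,"ty":0.1,"tz":4,"rx":0,"ry":0,"rz":0,"hand":-1},{"tx":0,"ty":0.1,"tz":8,"rx":0,"ry":0,"rz":0,"hand":-1},{"tx":0,"ty":0.1,"tz":10.1,"rx":0,"ry":0,"rz":0,"hand":-0.5},{"tx":0,"ty":0.1,"tz":10.1,"rx":0,"ry":0,"rz":0,"hand":0},{"tx":0,"ty":0.1,"tz":10.1,"rx":0,"ry":0,"rz":0,"hand":1},{"tx":0,"ty":0.1,"tz":10.1,"rx":0,"ry":0,"rz":0,"hand":1},{"tx":0,"ty":0.1,"tz":10.1,"rx":0,"ry":0,"rz":0,"hand":1},{"tx":0,"ty":0.1,"tz":10.1,"rx":0,"ry":0,"rz":0,"hand":1}]' 40; python3 -m creep '[{"tx":0,"ty":0,"tz":0,"rx":0,"ry":0,"rz":0,"hand":1},{"tx":0,"ty":0,"tz":0,"rx":0,"ry":0,"rz":0,"hand":1},{"tx":0,"ty":0,"tz":0,"rx":0,"ry":0,"rz":0,"hand":1}]' 40
```

```text
time: 3.37
tcp_pos: [0.5646, 0.0784, 0.1802]
eef_rot: [179.8, -0.0, 90.4]
wrist_force: [-0.9, 2.0, 2.1]
grip_width: 0.0174
finger_force: 39.2
time: 3.62
tcp_pos: [0.5649, 0.0784, 0.18]
eef_rot: [179.8, -0.1, 90.4]
wrist_force: [-1.2, 3.3, 5.8]
grip_width: 0.0176
finger_force: 39.5
```

```bash
python3 -m creep '[{"tx":0,"ty":-0.3,"tz":-0.2,"rx":0,"ry":0,"rz":0,"hand":1},{"tx":0,"ty":-0.6,"tz":-0.37,"rx":0,"ry":0,"rz":0,"hand":1},{"tx":0,"ty":-0.9,"tz":-0.5,"rx":0,"ry":0,"rz":0,"hand":1},{"tx":0,"ty":-1.2,"tz":-0.63,"rx":0,"ry":0,"rz":0,"hand":1},{"tx":0,"ty":-1.5,"tz":-0.73,"rx":0,"ry":0,"rz":0,"hand":1},{"tx":0,"ty":-1.8,"tz":-0.81,"rx":0,"ry":0,"rz":0,"hand":1},{"tx":0,"ty":-2.0,"tz":-0.86,"rx":0,"ry":0,"rz":0,"hand":1},{"tx":0,"ty":-2.0,"tz":-0.86,"rx":0,"ry":0,"rz":0,"hand":1}]' 40
python3 - <<'E'
from h import *
a=snap('scene');b=snap('top')
cv2.imwrite('pics/s2.png',cv2.resize(np.hstack([a[150:330,100:280],b[170:290,235:440][:, :205].repeat(1,0)[:120] if 0 else cv2.resize(b[170:290,235:440],(307,180))]),None,fx=1.6,fy=1.6)[:,:,::-1])
E
```

```text
time: 4.28
tcp_pos: [0.5471, 0.0783, 0.1896]
eef_rot: [179.4, -0.1, 90.4]
wrist_force: [5.3, 3.6, 6.3]
grip_width: 0.0177
finger_force: 40.2
```

View pics/s2.png

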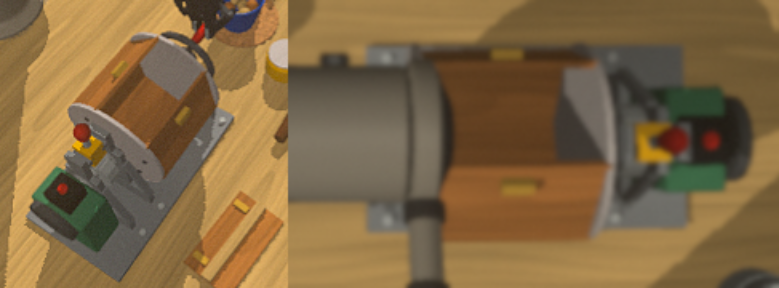

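The barrel turned with the handle: the opening has moved up (crop right, y 55–165), and the pin is still up.

```bash
python3 -m creep '[{"tx":0,"ty":-0.07,"tz":-0.01,"rx":0,"ry":0,"rz":0,"hand":1},{"tx":0,"ty":-0.14,"tz":-0.03,"rx":0,"ry":0,"rz":0,"hand":1},{"tx":0,"ty":-0.21,"tz":-0.05,"rx":0,"ry":0,"rz":0,"hand":1},{"tx":0,"ty":-0.28,"tz":-0.06,"rx":0,"ry":0,"rz":0,"hand":1},{"tx":0,"ty":-0.35,"tz":-0.07,"rx":0,"ry":0,"rz":0,"hand":1},{"tx":0,"ty":-0.42,"tz":-0.08,"rx":0,"ry":0,"rz":0,"hand":1},{"tx":0,"ty":-0.49,"tz":-0.09,"rx":0,"ry":0,"rz":0,"hand":1},{"tx":0,"ty":-0.55,"tz":-0.1,"rx":0,"ry":0,"rz":0,"hand":1}]'
python3 -m creep '[{"tx":0,"ty":-0.05,"tz":-0.01,"rx":0,"ry":0,"rz":0,"hand":1},{"tx":0,"ty":-0.1,"tz":-0.01,"rx":0,"ry":0,"rz":0,"hand":1},{"tx":0,"ty":-0.15,"tz":-0.02,"rx":0,"ry":0,"rz":0,"hand":1},{"tx":0,"ty":-0.2,"tz":-0.03,"rx":0,"ry":0,"rz":0,"hand":1},{"tx":0,"ty":-0.25,"tz":-0.04,"rx":0,"ry":0,"rz":0,"hand":1},{"tx":0,"ty":-0.3,"tz":-0.04,"rx":0,"ry":0,"rz":0,"hand":1},{"tx":0,"ty":-0.35,"tz":-0.05,"rx":0,"ry":0,"rz":0,"hand":1},{"tx":0,"ty":-0.4,"tz":-0.05,"rx":0,"ry":0,"rz":0,"hand":1}]'
cat > pin.py <<'E'
from h import *
a=snap('scene');b=snap('top')
def red(im,box):
    x0,y0,x1,y1=box; c=cv2.cvtColor(im,cv2.COLOR_RGB2HSV)[y0:y1,x0:x1]
    m=((c[...,0]<6)|(c[...,0]>174))&(c[...,1]>170)&(c[...,2]>80)
    y,x=np.nonzero(m);return x.mean()+x0,y.mean()+y0
p,q=red(a,(140,222,162,243)),red(b,(388,220,404,240));print(p,q,tri([ray('scene',p),ray('top',q)])[0])
E
python3 pin.py
```

```text
time: 5.05
tcp_pos: [0.5423, 0.0783, 0.1909]
eef_rot: [179.4, -0.1, 90.4]
wrist_force: [6.5, 4.3, 9.3]
grip_width: 0.0174
finger_force: 40.3
time: 5.72
tcp_pos: [0.5384, 0.0783, 0.1917]
eef_rot: [179.3, -0.1, 90.4]
wrist_force: [6.6, 4.2, 10.1]
grip_width: 0.0176
finger_force: 40.5
(np.float64(150.03125), np.float64(232.84375)) (np.float64(396.43548387096774), np.float64(228.1290322580645)) [ 0.5316 -0.2288  0.2664]
```

```bash
python3 -m creep '[{"tx":0,"ty":-0.05,"tz":-0.03,"rx":0,"ry":0,"rz":0,"hand":1},{"tx":0,"ty":-0.1,"tz":-0.05,"rx":0,"ry":0,"rz":0,"hand":1},{"tx":0,"ty":-0.15,"tz":-0.07,"rx":0,"ry":0,"rz":0,"hand":1},{"tx":0,"ty":-0.2,"tz":-0.08,"rx":0,"ry":0,"rz":0,"hand":1},{"tx":0,"ty":-0.25,"tz":-0.09,"rx":0,"ry":0,"rz":0,"hand":1},{"tx":0,"ty":-0.3,"tz":-0.1,"rx":0,"ry":0,"rz":0,"hand":1},{"tx":0,"ty":-0.35,"tz":-0.1,"rx":0,"ry":0,"rz":0,"hand":1},{"tx":0,"ty":-0.4,"tz":-0.1,"rx":0,"ry":0,"rz":0,"hand":1}]'
python3 pin.py
```

```text
time: 6.48
tcp_pos: [0.5339, 0.0783, 0.1923]
eef_rot: [179.4, -0.1, 90.4]
wrist_force: [6.3, 3.7, 8.9]
grip_width: 0.0171
finger_force: 40.4
(np.float64(149.87037037037038), np.float64(233.03703703703704)) (np.float64(396.015625), np.float64(228.375)) [ 0.5308 -0.2288  0.2645]
```

```bash
python3 -m creep '[{"tx":0,"ty":-0.05,"tz":-0.01,"rx":0,"ry":0,"rz":0,"hand":1},{"tx":0,"ty":-0.1,"tz":-0.02,"rx":0,"ry":0,"rz":0,"hand":1},{"tx":0,"ty":-0.15,"tz":-0.03,"rx":0,"ry":0,"rz":0,"hand":1},{"tx":0,"ty":-0.2,"tz":-0.03,"rx":0,"ry":0,"rz":0,"hand":1},{"tx":0,"ty":-0.25,"tz":-0.03,"rx":0,"ry":0,"rz":0,"hand":1},{"tx":0,"ty":-0.3,"tz":-0.03,"rx":0,"ry":0,"rz":0,"hand":1}]'
python3 pin.py
```

```text
time: 7.08
tcp_pos: [0.5307, 0.0782, 0.1925]
eef_rot: [179.5, -0.1, 90.4]
wrist_force: [4.9, 3.7, 9.7]
grip_width: 0.0176
finger_force: 40.4
(np.float64(150.0), np.float64(233.3090909090909)) (np.float64(395.55555555555554), np.float64(228.53968253968253)) [ 0.5304 -0.2286  0.2624]
```

```bash
python3 -m creep '[{"tx":0,"ty":-0.05,"tz":0,"rx":0,"ry":0,"rz":0,"hand":1},{"tx":0,"ty":-0.1,"tz":0,"rx":0,"ry":0,"rz":0,"hand":1},{"tx":0,"ty":-0.15,"tz":0,"rx":0,"ry":0,"rz":0,"hand":1},{"tx":0,"ty":-0.2,"tz":0,"rx":0,"ry":0,"rz":0,"hand":1},{"tx":0,"ty":-0.2,"tz":0,"rx":0,"ry":0,"rz":0,"hand":1}]'
python3 pin.py
```

```text
time: 7.6
tcp_pos: [0.5286, 0.0782, 0.1926]
eef_rot: [179.5, -0.1, 90.4]
wrist_force: [4.1, 3.1, 10.0]
grip_width: 0.0175
finger_force: 40.5
(np.float64(149.94230769230768), np.float64(234.98076923076923)) (np.float64(393.5689655172414), np.float64(229.72413793103448)) [ 0.5273 -0.2289  0.2507]
```

```bash
python3 -m creep '[{"tx":0,"ty":0,"tz":0,"rx":0,"ry":0,"rz":0,"hand":-0.2},{"tx":0,"ty":0,"tz":0,"rx":0,"ry":0,"rz":0,"hand":-0.2},{"tx":0,"ty":0,"tz":0,"rx":0,"ry":0,"rz":0,"hand":-0.2},{"tx":0,"ty":0,"tz":0,"rx":0,"ry":0,"rz":0,"hand":-0.2},{"tx":0,"ty":0,"tz":-4,"rx":0,"ry":0,"rz":0,"hand":-0.2},{"tx":0,"ty":0,"tz":-8,"rx":0,"ry":0,"rz":0,"hand":-0.2},{"tx":4,"ty":0,"tz":-11,"rx":0,"ry":0,"rz":0,"hand":-0.5},{"tx":7,"ty":0,"tz":-11,"rx":0,"ry":0,"rz":0,"hand":-1}]'
python3 -m creep '[{"tx":4,"ty":0,"tz":0,"rx":0,"ry":0,"rz":0,"hand":-1},{"tx":8,"ty":0,"tz":0,"rx":0,"ry":0,"rz":0,"hand":-1},{"tx":12,"ty":0,"tz":0,"rx":0,"ry":0,"rz":0,"hand":-1},{"tx":14,"ty":0,"tz":0,"rx":0,"ry":0,"rz":0,"hand":-1},{"tx":14,"ty":0,"tz":0,"rx":0,"ry":0,"rz":0,"hand":-1}]'
python3 pin.py
python3 - <<'E'
from h import *
i=camera_info('wrist');print(pose()[0])
a=snap('scene');b=snap('top');w=snap('wrist')
old=cv2.imread('pics/a.png')[:,:,::-1]
f=lambda x:cv2.resize(x,(266,266))
cv2.imwrite('pics/s3.png',np.vstack([np.hstack([f(old[200:290,110:200]),f(a[200:290,110:200]),f(b[170:290,300:420])]),np.hstack([cv2.resize(w,(399,299)),cv2.resize(a[140:320,100:340],(399,299))])])[:,:,::-1])
print(proj('wrist',[[.51,.359,.058],[.511,.257,.099]],i))
E
```

```text
time: 8.37
tcp_pos: [0.5272, 0.1469, 0.3049]
eef_rot: [179.5, -0.0, 90.1]
wrist_force: [0.7, 0.8, 0.2]
grip_width: 0.0737
finger_force: 0.0
time: 8.78
tcp_pos: [0.5233, 0.2917, 0.2986]
eef_rot: [-179.9, -0.0, 90.6]
wrist_force: [0.3, -0.9, -0.5]
grip_width: 0.0855
finger_force: 0.0
(np.float64(150.1851851851852), np.float64(235.11111111111111)) (np.float64(393.5806451612903), np.float64(229.74193548387098)) [ 0.5275 -0.2289  0.2503]
[0.524  0.2879 0.2989]
[[243.4841 108.3596]
 [243.3351 191.5965]]
```

View pics/s3.png

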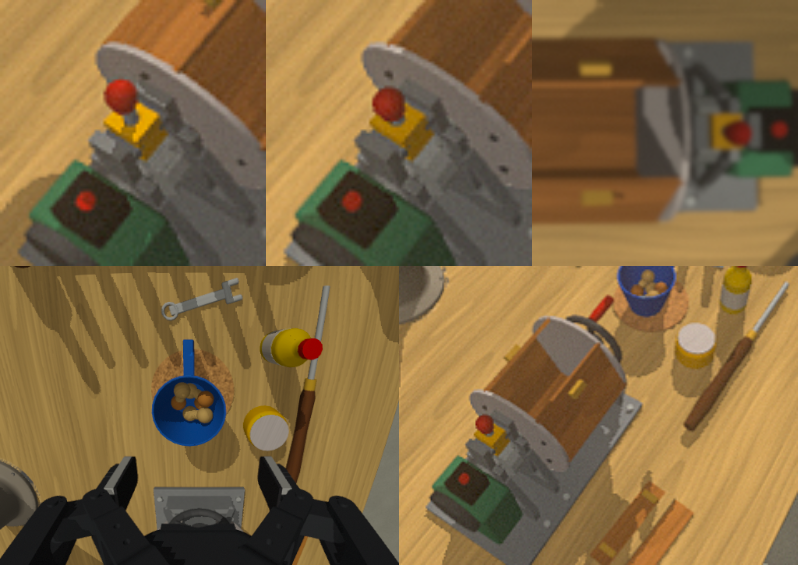

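The second crop shows the pin's ball now down on the guide and the opening on top. The wrist crop shows the cup handle pointing +y at about (189,345) of the composite.

Run:
```python
from h import *
i=camera_info('wrist');w=snap('wrist','w2.png');b=snap('top')
def blue(im,box):
    c=cv2.cvtColor(im,cv2.COLOR_RGB2HSV); m=((c[...,0]>105)&(c[...,0]<130)&(c[...,1]>120)&(c[...,2]>40)); o=np.zeros_like(m);x0,y0,x1,y1=box;o[y0:y1,x0:x1]=m[y0:y1,x0:x1];return o
m=blue(w,(180,80,310,240)); ys,xs=np.nonzero(m); print(xs.min(),xs.max(),ys.min(),ys.max())
hm=m.copy();
prof=[(y,np.nonzero(m[y])[0].min(),np.nonzero(m[y])[0].max()) for y in range(ys.min(),ys.max(),6)];print([tuple(map(int,p)) for p in prof])
cm=m.copy();cm[:int(ys.min()+54)]=0
# rim fit: circle r=.062 at z, unknown x,y; use both contours
cn=max(cv2.findContours(cm.astype('uint8'),0,1)[0],key=cv2.contourArea)
e=cv2.fitEllipse(cv2.convexHull(cn));print(e)
for z in (.09,.099,.108): print(z,onz('wrist',e[0],z,i),onz('top',(184.46,234.52),z))
t0=ys.min();
for z in (.094,.099): print('bar end',onz('wrist',(xs[ys<t0+12].mean(),t0),z,i), onz('wrist',(xs[ys<t0+20].mean(),t0+20),z,i))
print(manip.get_obs()['joints'],pose()[0],manip.get_obs()['eef_rot'])
print(onz('top',(184.46,234.5),.099))
```

```text
195 289 94 230
[(94, 236, 246), (100, 235, 247), (106, 235, 247), (112, 235, 248), (118, 235, 248), (124, 235, 248), (130, 235, 248), (136, 235, 248), (142, 227, 255), (148, 215, 268), (154, 208, 275), (160, 203, 280), (166, 199, 284), (172, 197, 286), (178, 195, 288), (184, 195, 288), (190, 195, 289), (196, 196, 287), (202, 199, 285), (208, 202, 283), (214, 206, 278), (220, 212, 272), (226, 222, 263)]
((241.84573364257812, 185.33798217773438), (90.24952697753906, 94.72308349609375), 98.5201416015625)
0.09 [0.5094 0.2609 0.09  ] [0.5108 0.2585 0.09  ]
0.099 [0.5098 0.2638 0.099 ] [0.5112 0.2568 0.099 ]
0.108 [0.5102 0.2666 0.108 ] [0.5116 0.2551 0.108 ]
bar end [0.5094 0.3749 0.094 ] [0.5094 0.352  0.094 ]
bar end [0.5096 0.3748 0.099 ] [0.5096 0.3522 0.099 ]
[21.2813 25.4665 68.8    -0.0072 85.7252 21.0253] [0.5247 0.2863 0.2998] [179.9897   0.0038  90.2565]
[0.5112 0.2568 0.099 ]
```

View pics/w2.png

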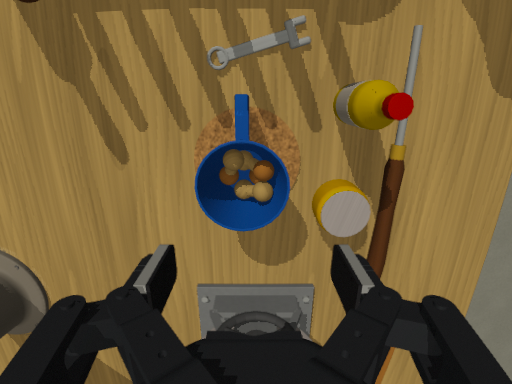

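```bash
cat >> h.py <<'E'
def tgt(x,y,z,t,back=0.):
    "grasp point at x,y,z; tilt t deg (tool z=(0,-sin t,-cos t)); back along tool z (m)"
    r=R.from_euler('x',-t,degrees=True)*R.from_euler('xyz',[180,0,90],degrees=True)
    return np.array([x,y,z])+r.apply([0,0,.011-back]),r
def show(): 
    o=manip.get_obs();print(o['joints'].round(1),np.array(o['tcp_pos']).round(4),np.array(o['eef_rot']).round(1))
E
python3 - <<'E'
from h import *
print(*delta(*tgt(.5097,.362,.058,55,.12)))
i=camera_info('wrist')
print('mat pts',[onz('wrist',p,.004,i) for p in ((194,158),(300,158),(247,107))])
E
```

```text
[16.51 -1.42 17.93] [  0.03 -11.     0.05]
mat pts [array([0.4298, 0.2796, 0.004 ]), array([0.599 , 0.2804, 0.004 ]), array([0.5146, 0.3581, 0.004 ])]
```

```bash
python3 -m creep '[{"tx":8,"ty":-1.4,"tz":2,"rx":0,"ry":-2,"rz":0,"hand":-1},{"tx":16.5,"ty":-1.4,"tz":6,"rx":0,"ry":-4,"rz":0,"hand":-1},{"tx":16.5,"ty":-1.4,"tz":10,"rx":0,"ry":-6,"rz":0,"hand":-1},{"tx":16.5,"ty":-1.4,"tz":12,"rx":0,"ry":-8,"rz":0,"hand":-1},{"tx":16.5,"ty":-1.4,"tz":15,"rx":0,"ry":-10,"rz":0,"hand":-1},{"tx":16.5,"ty":-1.4,"tz":15,"rx":0,"ry":-11,"rz":0,"hand":-1},{"tx":16.5,"ty":-1.4,"tz":15,"rx":0,"ry":-11,"rz":0,"hand":-1},{"tx":16.5,"ty":-1.4,"tz":15,"rx":0,"ry":-11,"rz":0,"hand":-1}]'
python3 - <<'E'
from h import *
show();print(*delta(*tgt(.5097,.362,.058,55,.12)));print(*delta(*tgt(.5097,.362,.058,55)))
E
```

```text
time: 9.8
tcp_pos: [0.5075, 0.4528, 0.1449]
eef_rot: [-179.4, 55.6, 90.9]
wrist_force: [0.3, 0.4, 0.3]
grip_width: 0.0851
finger_force: 0.0
[ 49.2  73.6  16.8 -43.6 128.3  33. ] [0.5075 0.4528 0.1449] [-179.4   55.6   90.9]
[1.92 0.23 1.5 ] [0.03 0.13 0.1 ]
[ 2.05  0.2  13.5 ] [0.03 0.13 0.1 ]
```

```bash
python3 -m creep '[{"tx":2.0,"ty":0.2,"tz":3,"rx":0,"ry":0,"rz":0.1,"hand":-1},{"tx":2.0,"ty":0.2,"tz":6,"rx":0,"ry":0,"rz":0.1,"hand":-1},{"tx":2.0,"ty":0.2,"tz":9,"rx":0,"ry":0.1,"rz":0.1,"hand":-1},{"tx":2.0,"ty":0.2,"tz":12,"rx":0,"ry":0.1,"rz":0.1,"hand":-1},{"tx":2.0,"ty":0.2,"tz":13.5,"rx":0,"ry":0.1,"rz":0.1,"hand":-1},{"tx":2.0,"ty":0.2,"tz":13.5,"rx":0,"ry":0.1,"rz":0.1,"hand":-1},{"tx":2.0,"ty":0.2,"tz":13.5,"rx":0,"ry":0.1,"rz":0.1,"hand":-1}]'
python3 - <<'E'
from h import *
show();print(*delta(*tgt(.5097,.362,.058,55)))
i=camera_info('wrist')
w=snap('wrist');a=snap('scene')
cv2.imwrite('pics/w3.png',np.hstack([cv2.resize(w,(400,300)),cv2.resize(a[90:210,190:350],(400,300))])[:,:,::-1])
E
```

```text
time: 10.38
tcp_pos: [0.5125, 0.3526, 0.0563]
eef_rot: [179.3, 54.5, 89.4]
wrist_force: [0.2, 0.6, 1.0]
grip_width: 0.0857
finger_force: 0.0
[ 44.1  65.3  49.3 -37.6 105.7  47.5] [0.5125 0.3526 0.0563] [179.3  54.5  89.4]
[ 0.39 -0.29  0.23] [ 0.04 -0.1  -0.07]
```

View pics/w3.png

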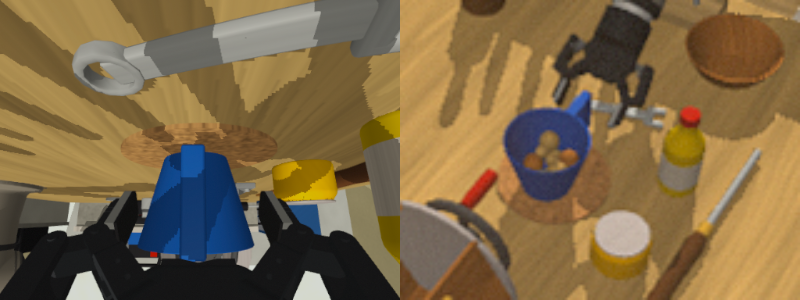

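```bash
python3 -m creep '[{"tx":0.3,"ty":-0.25,"tz":0.2,"rx":0,"ry":0,"rz":0,"hand":0.2},{"tx":0.3,"ty":-0.25,"tz":0.2,"rx":0,"ry":0,"rz":0,"hand":0.6},{"tx":0.3,"ty":-0.25,"tz":0.2,"rx":0,"ry":0,"rz":0,"hand":1},{"tx":0.3,"ty":-0.25,"tz":0.2,"rx":0,"ry":0,"rz":0,"hand":1},{"tx":0.3,"ty":-0.25,"tz":0.2,"rx":0,"ry":0,"rz":0,"hand":1},{"tx":0.3,"ty":-0.25,"tz":0.2,"rx":0,"ry":0,"rz":0,"hand":1},{"tx":0.3,"ty":-0.25,"tz":0.2,"rx":0,"ry":0,"rz":0,"hand":1},{"tx":0.3,"ty":-0.25,"tz":0.2,"rx":0,"ry":0,"rz":0,"hand":1}]' 80
python3 - <<'E'
from h import *
show()
p,r=pose(); print(r.inv().apply([0,0,10.]))
E
```

```text
time: 11.15
tcp_pos: [0.5094, 0.3537, 0.0524]
eef_rot: [179.3, 54.5, 89.5]
wrist_force: [0.3, 1.3, 0.6]
grip_width: 0.0147
finger_force: 78.0
[ 44.3  65.4  49.7 -37.4 105.3  48. ] [0.5094 0.3537 0.0524] [179.3  54.5  89.5]
[-8.1388  0.0733 -5.8099]
```

```bash
python3 -m creep '[{"tx":-0.8,"ty":0,"tz":-0.6,"rx":0,"ry":0,"rz":0,"hand":1},{"tx":-2.4,"ty":0,"tz":-1.7,"rx":0,"ry":0,"rz":0,"hand":1},{"tx":-4.9,"ty":0,"tz":-3.5,"rx":0,"ry":0,"rz":0,"hand":1},{"tx":-8.1,"ty":0,"tz":-5.8,"rx":0,"ry":0,"rz":0,"hand":1},{"tx":-11.4,"ty":0,"tz":-8.1,"rx":0,"ry":0,"rz":0,"hand":1},{"tx":-14.6,"ty":0,"tz":-10.5,"rx":0,"ry":0,"rz":0,"hand":1},{"tx":-17.9,"ty":0,"tz":-12.8,"rx":0,"ry":0,"rz":0,"hand":1},{"tx":-20.3,"ty":0,"tz":-14.5,"rx":0,"ry":0,"rz":0,"hand":1}]'
python3 - <<'E'
from h import *
show()
# cup fixed in tool: cup at (.510,.260) foot z .004 upright when tool at grasp pose
p,r=pose(); g=np.array([.5094,.3537,.0524]);rg=R.from_euler('xyz',[179.3,54.5,89.5],degrees=True)
np.save('lip.npy',rg.inv().apply(np.array([.510,.260-.062,.099])-g))
lip=np.load('lip.npy')
for th,L in [(0,[.529,.02,.40]),(30,[.529,0,.40]),(60,[.529,-.04,.33]),(90,[.529,-.05,.275]),(120,[.529,-.06,.275])]:
    rt=R.from_euler('x',th,degrees=True)*rg; pt=np.array(L)-rt.apply(lip); print(th,pt,*delta(pt,rt))
E
```

```text
time: 11.82
tcp_pos: [0.5072, 0.3534, 0.3076]
eef_rot: [178.9, 54.2, 89.1]
wrist_force: [0.7, 0.2, -1.2]
grip_width: 0.015
finger_force: 78.2
[ 44.4  52.5  37.2 -45.2 124.4  29.9] [0.5072 0.3534 0.3076] [178.9  54.2  89.1]
0 [0.5284 0.1757 0.3534] [-14.08   2.17  11.76] [ 0.02 -0.05 -0.05]
30 [0.5284 0.1581 0.4375] [-21.93   2.27   8.28] [ 0.06  5.95 -0.01]
60 [0.5284 0.0782 0.4415] [-26.93   2.27  14.53] [ 0.1  11.95  0.03]
90 [ 0.5284 -0.0034  0.4307] [-30.81   2.25  21.78] [ 0.14 17.95  0.07]
120 [ 0.5284 -0.0975  0.4331] [-36.51   2.25  29.28] [ 0.18 23.95  0.12]
```

```bash
python3 -m creep '[{"tx":-3,"ty":0.2,"tz":0.5,"rx":0,"ry":0.8,"rz":0,"hand":1},{"tx":-5.8,"ty":0.5,"tz":1.5,"rx":0,"ry":1.6,"rz":0,"hand":1},{"tx":-8.6,"ty":0.8,"tz":2.7,"rx":0,"ry":2.4,"rz":0,"hand":1},{"tx":-11.4,"ty":1.1,"tz":3.9,"rx":0,"ry":3.2,"rz":0,"hand":1},{"tx":-14.2,"ty":1.4,"tz":5.1,"rx":0,"ry":4,"rz":0,"hand":1},{"tx":-17,"ty":1.7,"tz":6.2,"rx":0,"ry":4.8,"rz":0,"hand":1},{"tx":-19.6,"ty":2,"tz":7.3,"rx":0,"ry":5.5,"rz":0,"hand":1},{"tx":-21.9,"ty":2.3,"tz":8.3,"rx":0,"ry":6,"rz":0,"hand":1}]'
cat > pl.py <<'E'
from h import *
import sys
show(); lip=np.load('lip.npy');p,r=pose();print('lip now',p+r.apply(lip))
rg=R.from_euler('xyz',[179.3,54.5,89.5],degrees=True)
for a in sys.argv[1:]:
    th,y,z=map(float,a.split(',')); rt=R.from_euler('x',th,degrees=True)*rg; pt=np.array([.529,y,z])-rt.apply(lip); print(th,pt,*delta(pt,rt))
E
python3 pl.py 30,0,.4 50,-.02,.36 70,-.03,.32 90,-.04,.28
```

```text
time: 12.48
tcp_pos: [0.5288, 0.1567, 0.4359]
eef_rot: [179.3, 24.3, 89.7]
wrist_force: [1.0, 0.0, -1.6]
grip_width: 0.015
finger_force: 78.2
[ 20.9  24.6  53.8 -24.1 108.5  14.6] [0.5288 0.1567 0.4359] [179.3  24.3  89.7]
lip now [ 0.5301 -0.0013  0.3978]
30.0 [0.5284 0.1581 0.4375] [ 0.07 -0.04 -0.21] [ 0.06 -0.05  0.01]
50.0 [0.5284 0.1158 0.4493] [-4.28 -0.03  0.46] [0.08 3.95 0.04]
70.0 [0.5284 0.067  0.4504] [-8.76 -0.03  2.36] [0.1  7.95 0.07]
90.0 [0.5284 0.0066 0.4357] [-13.67  -0.05   6.18] [ 0.11 11.95  0.1 ]
```

```bash
python3 -m creep '[{"tx":-1,"ty":0,"tz":0.1,"rx":0,"ry":1,"rz":0,"hand":1},{"tx":-2.1,"ty":0,"tz":0.2,"rx":0,"ry":2,"rz":0,"hand":1},{"tx":-3.2,"ty":0,"tz":0.3,"rx":0,"ry":3,"rz":0,"hand":1},{"tx":-4.3,"ty":0,"tz":0.5,"rx":0,"ry":4,"rz":0,"hand":1},{"tx":-5.4,"ty":0,"tz":0.9,"rx":0,"ry":5,"rz":0,"hand":1},{"tx":-6.5,"ty":0,"tz":1.3,"rx":0,"ry":6,"rz":0,"hand":1},{"tx":-7.6,"ty":0,"tz":1.8,"rx":0,"ry":7,"rz":0,"hand":1},{"tx":-8.8,"ty":0,"tz":2.4,"rx":0,"ry":8,"rz":0,"hand":1}]'
python3 pl.py 80,-.035,.275 90,-.035,.265 105,-.04,.265 120,-.045,.265
python3 - <<'E'
from h import *
a=snap('scene');w=snap('wrist')
cv2.imwrite('pics/w4.png',np.hstack([cv2.resize(w,(400,300)),cv2.resize(a[90:270,110:350],(400,300))])[:,:,::-1])
E
```

```text
time: 13.15
tcp_pos: [0.5287, 0.0682, 0.4489]
eef_rot: [179.4, -15.6, 90.3]
wrist_force: [0.0, -0.0, -3.2]
grip_width: 0.0151
finger_force: 78.6
[ -9.9  16.   62.   16.  103.7  -6.5] [0.5287 0.0682 0.4489] [179.4 -15.6  90.3]
lip now [ 0.5311 -0.0285  0.3183]
80.0 [0.5284 0.0379 0.4202] [-3.69 -0.07  1.94] [0.05 1.97 0.13]
90.0 [0.5284 0.0116 0.4207] [-6.21 -0.07  1.18] [0.05 3.97 0.15]
105.0 [ 0.5284 -0.0353  0.4275] [-10.54  -0.08  -0.73] [0.05 6.97 0.17]
120.0 [ 0.5284 -0.0825  0.4231] [-15.21  -0.09  -1.59] [0.05 9.97 0.18]
```

View pics/w4.png

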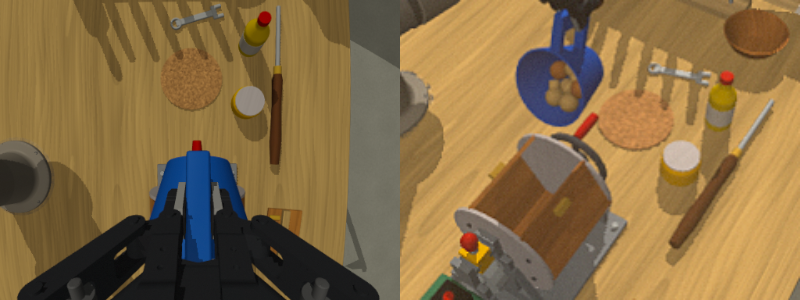

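```bash
python3 -m creep '[{"tx":-1.2,"ty":-0.1,"tz":0.8,"rx":0,"ry":0.5,"rz":0,"hand":1},{"tx":-2.4,"ty":-0.1,"tz":1.5,"rx":0,"ry":1,"rz":0.1,"hand":1},{"tx":-3.2,"ty":-0.1,"tz":1.9,"rx":0,"ry":1.5,"rz":0.1,"hand":1},{"tx":-3.8,"ty":-0.1,"tz":1.9,"rx":0,"ry":2,"rz":0.1,"hand":1},{"tx":-4.4,"ty":-0.1,"tz":1.8,"rx":0,"ry":2.5,"rz":0.1,"hand":1},{"tx":-5,"ty":-0.1,"tz":1.6,"rx":0,"ry":3,"rz":0.1,"hand":1},{"tx":-5.6,"ty":-0.1,"tz":1.4,"rx":0,"ry":3.5,"rz":0.1,"hand":1},{"tx":-6.2,"ty":-0.1,"tz":1.2,"rx":0,"ry":4,"rz":0.1,"hand":1}]'
python3 pl.py 97,-.04,.265 105,-.04,.265 120,-.045,.265
```

```text
time: 13.92
tcp_pos: [0.5283, 0.0125, 0.4195]
eef_rot: [179.7, -35.4, 89.9]
wrist_force: [-0.2, 0.0, -3.1]
grip_width: 0.015
finger_force: 78.6
[-25.3  19.1  68.9  33.2 105.7 -19.8] [0.5283 0.0125 0.4195] [179.7 -35.4  89.9]
lip now [ 0.5296 -0.0342  0.2638]
97.0 [ 0.5284 -0.0127  0.4252] [-1.72  0.02 -1.93] [0.02 1.41 0.05]
105.0 [ 0.5284 -0.0353  0.4275] [-3.43  0.03 -3.42] [0.02 3.01 0.06]
120.0 [ 0.5284 -0.0825  0.4231] [-7.53  0.05 -5.81] [0.03 6.01 0.08]
```

```bash
python3 -m creep '[{"tx":-0.4,"ty":0,"tz":-0.5,"rx":0,"ry":0.35,"rz":0,"hand":1},{"tx":-0.8,"ty":0,"tz":-1,"rx":0,"ry":0.7,"rz":0,"hand":1},{"tx":-1.2,"ty":0,"tz":-1.5,"rx":0,"ry":1.05,"rz":0,"hand":1},{"tx":-1.7,"ty":0,"tz":-1.9,"rx":0,"ry":1.4,"rz":0,"hand":1},{"tx":-2.1,"ty":0,"tz":-2.3,"rx":0,"ry":1.8,"rz":0,"hand":1},{"tx":-2.6,"ty":0,"tz":-2.7,"rx":0,"ry":2.2,"rz":0,"hand":1},{"tx":-3,"ty":0,"tz":-3.1,"rx":0,"ry":2.6,"rz":0,"hand":1},{"tx":-3.4,"ty":0,"tz":-3.4,"rx":0,"ry":3,"rz":0,"hand":1}]'
python3 pl.py 105,-.04,.265 113,-.045,.265 120,-.045,.265 130,-.05,.265
python3 - <<'E'
from h import *
a=snap('scene');b=snap('top')
cv2.imwrite('pics/w5.png',np.hstack([cv2.resize(b[150:300,230:430],(400,300)),cv2.resize(a[120:270,120:320],(400,300))])[:,:,::-1])
E
```

```text
time: 14.58
tcp_pos: [0.529, -0.0357, 0.4266]
eef_rot: [179.6, -50.7, 89.9]
wrist_force: [-0.4, 0.3, -1.8]
grip_width: 0.0146
finger_force: 78.7
[-34.7  24.6  67.9  44.5 114.  -25.5] [ 0.529  -0.0357  0.4266] [179.6 -50.7  89.9]
lip now [ 0.5303 -0.04    0.2641]
105.0 [ 0.5284 -0.0353  0.4275] [ 0.1  -0.06 -0.02] [ 0.03 -0.03  0.05]
113.0 [ 0.5284 -0.0629  0.4265] [-1.73 -0.04 -2.1 ] [0.03 1.57 0.06]
120.0 [ 0.5284 -0.0825  0.4231] [-3.23 -0.03 -3.4 ] [0.04 2.97 0.07]
130.0 [ 0.5284 -0.1144  0.4142] [-5.94 -0.01 -5.3 ] [0.04 4.97 0.08]
```

View pics/w5.png

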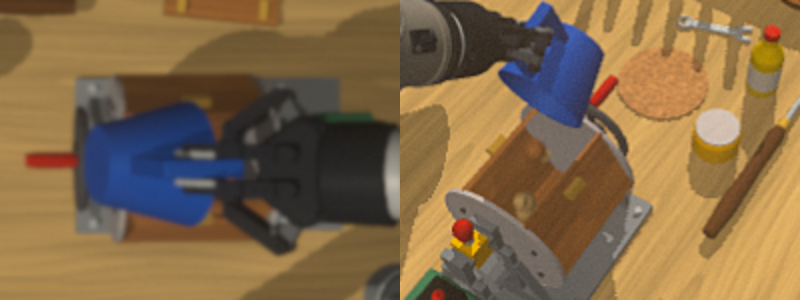

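Knobs are falling into the barrel (right crop, (524,205) and (537,148)), and none are outside. I'll tip further.

```bash
python3 -m creep '[{"tx":-0.8,"ty":0,"tz":-1,"rx":0,"ry":0.7,"rz":0,"hand":1},{"tx":-1.7,"ty":0,"tz":-2.1,"rx":0,"ry":1.5,"rz":0,"hand":1},{"tx":-2.5,"ty":0,"tz":-2.8,"rx":0,"ry":2.3,"rz":0,"hand":1},{"tx":-3.2,"ty":0,"tz":-3.4,"rx":0,"ry":3,"rz":0,"hand":1},{"tx":-4.5,"ty":0,"tz":-4.3,"rx":0,"ry":4,"rz":0,"hand":1},{"tx":-5.9,"ty":0,"tz":-5.3,"rx":0,"ry":5,"rz":0,"hand":1},{"tx":-5.9,"ty":0,"tz":-5.3,"rx":0,"ry":5,"rz":0,"hand":1},{"tx":-5.9,"ty":0,"tz":-5.3,"rx":0,"ry":5,"rz":0,"hand":1}]'
python3 -m creep '[{"tx":0,"ty":0,"tz":0,"rx":0,"ry":0,"rz":0,"hand":1},{"tx":0,"ty":0,"tz":0,"rx":0,"ry":0,"rz":0,"hand":1},{"tx":0,"ty":0,"tz":0,"rx":0,"ry":0,"rz":0,"hand":1},{"tx":0,"ty":0,"tz":0,"rx":0,"ry":0,"rz":0,"hand":1},{"tx":0,"ty":0,"tz":0,"rx":0,"ry":0,"rz":0,"hand":1},{"tx":0,"ty":0,"tz":0,"rx":0,"ry":0,"rz":0,"hand":1}]'
python3 pl.py 105,-.04,.27 75,-.035,.31 50,-.02,.36 30,0,.4
```

```text
time: 15.35
tcp_pos: [0.5288, -0.1142, 0.4131]
eef_rot: [179.8, -75.6, 89.8]
wrist_force: [-0.5, 0.3, -0.5]
grip_width: 0.0151
finger_force: 78.9
time: 15.85
tcp_pos: [0.5284, -0.113, 0.4149]
eef_rot: [179.1, -75.5, 90.6]
wrist_force: [-0.8, -0.7, -0.6]
grip_width: 0.0151
finger_force: 78.9
[-44.4  37.   66.8  59.9 126.4 -30.1] [ 0.5284 -0.113   0.4149] [179.1 -75.5  90.6]
lip now [ 0.5302 -0.0487  0.2657]
105.0 [ 0.5284 -0.0353  0.4325] [ 3.65 -0.04  7.08] [ 0.01 -4.99  0.06]
75.0 [0.5284 0.0503 0.4483] [ 7.34 -0.09 14.97] [  0.   -10.99   0.01]
50.0 [0.5284 0.1158 0.4493] [ 9.08 -0.12 21.28] [ -0.   -15.99  -0.02]
30.0 [0.5284 0.1581 0.4375] [ 8.99 -0.15 25.68] [ -0.01 -19.99  -0.06]
```

```bash
python3 -m creep '[{"tx":0.9,"ty":0,"tz":1.8,"rx":0,"ry":-1.2,"rz":0,"hand":1},{"tx":1.8,"ty":0,"tz":3.5,"rx":0,"ry":-2.5,"rz":0,"hand":1},{"tx":2.8,"ty":0,"tz":5.3,"rx":0,"ry":-3.7,"rz":0,"hand":1},{"tx":3.7,"ty":0,"tz":7.1,"rx":0,"ry":-5,"rz":0,"hand":1},{"tx":4.6,"ty":0,"tz":8.8,"rx":0,"ry":-6.2,"rz":0,"hand":1},{"tx":5.5,"ty":0,"tz":10.5,"rx":0,"ry":-7.4,"rz":0,"hand":1},{"tx":6.3,"ty":0,"tz":12.4,"rx":0,"ry":-8.7,"rz":0,"hand":1},{"tx":7.3,"ty":-0.1,"tz":15,"rx":0,"ry":-10.9,"rz":0,"hand":1}]'
python3 -m creep '[{"tx":0,"ty":0,"tz":0,"rx":0,"ry":0,"rz":0,"hand":1},{"tx":0,"ty":0,"tz":0,"rx":0,"ry":0,"rz":0,"hand":1}]'
python3 pl.py 75,-.035,.31 50,-.02,.36 30,0,.4
python3 - <<'E'
from h import *
a=snap('scene');b=snap('top')
cv2.imwrite('pics/w6.png',np.hstack([cv2.resize(b[150:300,230:430],(400,300)),cv2.resize(a[100:280,110:350],(400,300))])[:,:,::-1])
E
```

```text
time: 16.52
tcp_pos: [0.5284, 0.0495, 0.4482]
eef_rot: [179.7, -24.5, 89.6]
wrist_force: [1.0, 0.3, -2.4]
grip_width: 0.0149
finger_force: 78.6
time: 16.68
tcp_pos: [0.5274, 0.0541, 0.4496]
eef_rot: [179.6, -24.8, 90.2]
wrist_force: [0.3, -0.7, -2.6]
grip_width: 0.0155
finger_force: 78.7
[-16.3  16.4  63.8  24.8 105.3 -11. ] [0.5274 0.0541 0.4496] [179.6 -24.8  90.2]
lip now [ 0.5293 -0.0206  0.3052]
75.0 [0.5284 0.0503 0.4483] [-0.4   0.1  -0.04] [ 0.01 -0.87  0.1 ]
50.0 [0.5284 0.1158 0.4493] [5.59 0.1  2.62] [ 0.01 -5.87  0.07]
30.0 [0.5284 0.1581 0.4375] [8.94 0.1  5.47] [ 0.   -9.87  0.04]
```

View pics/w6.png

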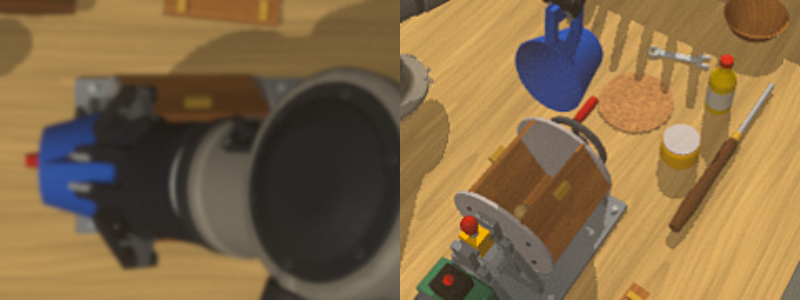

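Right crop: the cup looks empty, a knob shows in the barrel, and none are on the bench. Next I return the cup.

```bash
python3 -m creep '[{"tx":1.2,"ty":0,"tz":0.4,"rx":0,"ry":-1.2,"rz":0,"hand":1},{"tx":2.4,"ty":0,"tz":0.9,"rx":0,"ry":-2.4,"rz":0,"hand":1},{"tx":3.5,"ty":0,"tz":1.5,"rx":0,"ry":-3.6,"rz":0,"hand":1},{"tx":4.7,"ty":0,"tz":2.1,"rx":0,"ry":-4.8,"rz":0,"hand":1},{"tx":5.6,"ty":0.1,"tz":2.6,"rx":0,"ry":-5.9,"rz":0,"hand":1},{"tx":6.6,"ty":0.1,"tz":3.4,"rx":0,"ry":-7.1,"rz":0,"hand":1},{"tx":7.7,"ty":0.1,"tz":4.3,"rx":0,"ry":-8.3,"rz":0,"hand":1},{"tx":9,"ty":0.1,"tz":5.5,"rx":0,"ry":-9.9,"rz":0,"hand":1}]'
python3 - <<'E'
from h import *
show();rg=R.from_euler('xyz',[179.3,54.5,89.5],degrees=True)
for z in (.3024,.1):print(delta([.512,.359,z],rg))
E
```

```text
time: 17.45
tcp_pos: [0.531, 0.1526, 0.4357]
eef_rot: [179.7, 24.1, 89.2]
wrist_force: [0.7, -1.2, -1.2]
grip_width: 0.0153
finger_force: 78.6
[ 20.2  24.9  53.2 -23.8 109.1  14.5] [0.531  0.1526 0.4357] [179.7  24.1  89.2]
(array([24.25, -2.2 ,  3.76]), array([-0.12, -6.09, -0.1 ]))
(array([32.5 , -2.29, 22.24]), array([-0.12, -6.09, -0.1 ]))
```

```bash
python3 -m creep '[{"tx":3,"ty":-0.3,"tz":0.1,"rx":0,"ry":-0.7,"rz":0,"hand":1},{"tx":6,"ty":-0.6,"tz":0.4,"rx":0,"ry":-1.5,"rz":0,"hand":1},{"tx":9,"ty":-0.9,"tz":0.8,"rx":0,"ry":-2.2,"rz":0,"hand":1},{"tx":12,"ty":-1.1,"tz":1.2,"rx":0,"ry":-3,"rz":0,"hand":1},{"tx":15,"ty":-1.4,"tz":1.8,"rx":-0.1,"ry":-3.8,"rz":0,"hand":1},{"tx":18,"ty":-1.7,"tz":2.4,"rx":-0.1,"ry":-4.6,"rz":0,"hand":1},{"tx":21,"ty":-2,"tz":3,"rx":-0.1,"ry":-5.4,"rz":0,"hand":1},{"tx":24.2,"ty":-2.2,"tz":3.8,"rx":-0.1,"ry":-6.1,"rz":-0.1,"hand":1}]'
python3 -m creep '[{"tx":0,"ty":0,"tz":0,"rx":0,"ry":0,"rz":0,"hand":1},{"tx":0,"ty":0,"tz":0,"rx":0,"ry":0,"rz":0,"hand":1}]'
python3 - <<'E'
from h import *
show();rg=R.from_euler('xyz',[179.3,54.5,89.5],degrees=True)
for z in (.12,.0535):print(delta([.512,.359,z],rg))
E
```

```text
time: 18.12
tcp_pos: [0.5109, 0.3601, 0.3007]
eef_rot: [179.8, 54.5, 89.9]
wrist_force: [0.8, 1.1, -2.0]
grip_width: 0.0151
finger_force: 78.7
time: 18.28
tcp_pos: [0.5107, 0.3608, 0.2949]
eef_rot: [-179.3, 54.8, 90.8]
wrist_force: [0.3, -0.8, -0.6]
grip_width: 0.015
finger_force: 78.8
[ 44.6  54.6  35.2 -45.4 125.1  29. ] [0.5107 0.3608 0.2949] [-179.3   54.8   90.8]
(array([14.18,  0.24, 10.23]), array([-0.06,  0.06,  0.15]))
(array([19.62,  0.29, 14.06]), array([-0.06,  0.06,  0.15]))
```

```bash
python3 -m creep '[{"tx":2.7,"ty":0,"tz":1.9,"rx":0,"ry":0,"rz":0.1,"hand":1},{"tx":5.4,"ty":0.1,"tz":3.9,"rx":0,"ry":0,"rz":0.1,"hand":1},{"tx":8.1,"ty":0.2,"tz":5.8,"rx":0,"ry":0,"rz":0.1,"hand":1},{"tx":10.8,"ty":0.2,"tz":7.7,"rx":0,"ry":0,"rz":0.1,"hand":1},{"tx":13.5,"ty":0.2,"tz":9.7,"rx":0,"ry":0,"rz":0.1,"hand":1},{"tx":15.5,"ty":0.2,"tz":11.1,"rx":0,"ry":0,"rz":0.1,"hand":1},{"tx":17,"ty":0.2,"tz":12.2,"rx":0,"ry":0,"rz":0.1,"hand":1},{"tx":17,"ty":0.2,"tz":12.2,"rx":0,"ry":0,"rz":0.1,"hand":1}]'
python3 - <<'E'
from h import *
rg=R.from_euler('xyz',[179.3,54.5,89.5],degrees=True)
P=[];E=[]
for k in range(6):
    im=camera('scene'); p,r=pose();P.append(p);E.append(r.as_matrix())
print(np.array(P)); p=np.mean(P,0);r=R.from_matrix(np.array(E)).mean();print(p,r.as_euler('xyz',degrees=True))
print(delta([.512,.359,.0535],rg,p,r))
E
```

```text
time: 18.95
tcp_pos: [0.5134, 0.3585, 0.0914]
eef_rot: [179.2, 54.4, 89.2]
wrist_force: [-0.5, -0.5, -1.7]
grip_width: 0.0151
finger_force: 78.7
[[0.5138 0.3593 0.0938]
 [0.5141 0.3601 0.0955]
 [0.5142 0.3608 0.0964]
 [0.5141 0.3612 0.0966]
 [0.5139 0.3614 0.0965]
 [0.5137 0.3615 0.0961]]
[0.514  0.3607 0.0958] [178.6142  54.1882  88.8148]
(array([ 3.33, -0.26,  2.62]), array([ 0.03, -0.06, -0.08]))
```

```bash
python3 -m creep '[{"tx":0.7,"ty":-0.1,"tz":0.5,"rx":0,"ry":0,"rz":-0.1,"hand":1},{"tx":1.5,"ty":-0.2,"tz":1.1,"rx":0,"ry":0,"rz":-0.1,"hand":1},{"tx":2.2,"ty":-0.2,"tz":1.6,"rx":0,"ry":0,"rz":-0.1,"hand":1},{"tx":2.6,"ty":-0.2,"tz":1.9,"rx":0,"ry":0,"rz":-0.1,"hand":1},{"tx":2.9,"ty":-0.2,"tz":2.1,"rx":0,"ry":0,"rz":-0.1,"hand":1},{"tx":3.1,"ty":-0.2,"tz":2.2,"rx":0,"ry":0,"rz":-0.1,"hand":1},{"tx":3.1,"ty":-0.2,"tz":2.2,"rx":0,"ry":0,"rz":-0.1,"hand":1},{"tx":3.1,"ty":-0.2,"tz":2.2,"rx":0,"ry":0,"rz":-0.1,"hand":1}]'
python3 - <<'E'
from h import *
rg=R.from_euler('xyz',[179.3,54.5,89.5],degrees=True)
P=[];E=[]
for k in range(4):
    im=camera('scene'); p,r=pose();P.append(p);E.append(r.as_matrix())
p=np.mean(P,0);r=R.from_matrix(np.array(E)).mean();print(P[-1],p,r.as_euler('xyz',degrees=True),manip.get_obs()['wrist_force'])
print(delta([.512,.359,.0524],rg,p,r))
cv2.imwrite('pics/w7.png',np.hstack([cv2.resize(camera('wrist'),(400,300)),cv2.resize(im[90:210,190:350],(400,300))])[:,:,::-1])
E
```

```text
time: 19.92
tcp_pos: [0.5115, 0.3613, 0.0557]
eef_rot: [179.5, 54.3, 89.9]
wrist_force: [-0.2, 0.7, -1.4]
grip_width: 0.0148
finger_force: 78.8
[0.5115 0.3614 0.0562] [0.5115 0.3614 0.0561] [179.4813  54.2946  89.9022] [ 0.146   0.2484 -1.523 ]
(array([0.16, 0.05, 0.41]), array([ 0.03, -0.04,  0.05]))
```

View pics/w7.png

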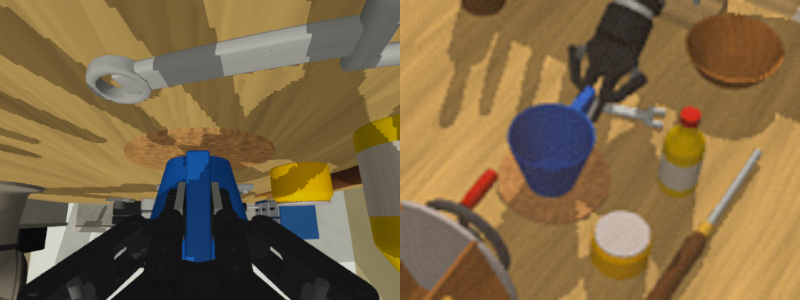

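The cup is empty, upright, and just above the mat at about (552,180).

```bash
python3 -m creep '[{"tx":0.08,"ty":0,"tz":0.06,"rx":0,"ry":0,"rz":0,"hand":1},{"tx":0.16,"ty":0,"tz":0.12,"rx":0,"ry":0,"rz":0,"hand":1},{"tx":0.24,"ty":0,"tz":0.17,"rx":0,"ry":0,"rz":0,"hand":1},{"tx":0.28,"ty":0,"tz":0.2,"rx":0,"ry":0,"rz":0,"hand":1},{"tx":0.28,"ty":0,"tz":0.2,"rx":0,"ry":0,"rz":0,"hand":1},{"tx":0.28,"ty":0,"tz":0.2,"rx":0,"ry":0,"rz":0,"hand":1}]'
python3 -m creep '[{"tx":0.06,"ty":0,"tz":0.04,"rx":0,"ry":0,"rz":0,"hand":1},{"tx":0.06,"ty":0,"tz":0.04,"rx":0,"ry":0,"rz":0,"hand":1},{"tx":0.06,"ty":0,"tz":0.04,"rx":0,"ry":0,"rz":0,"hand":1}]'
```

```text
time: 20.67
tcp_pos: [0.5114, 0.3613, 0.0525]
eef_rot: [179.5, 54.3, 89.9]
wrist_force: [-0.5, 0.3, 0.1]
grip_width: 0.0152
finger_force: 79.2
time: 20.92
tcp_pos: [0.5114, 0.3614, 0.0523]
eef_rot: [179.5, 54.3, 89.9]
wrist_force: [-0.3, 2.0, 4.6]
grip_width: 0.0152
finger_force: 79.5
```

Touchdown (force rose to about +5 N). Now release gently and back out along the tool axis.

```bash
python3 -m creep '[{"tx":0,"ty":0,"tz":0,"rx":0,"ry":0,"rz":0,"hand":0.5},{"tx":0,"ty":0,"tz":0,"rx":0,"ry":0,"rz":0,"hand":0.1},{"tx":0,"ty":0,"tz":0,"rx":0,"ry":0,"rz":0,"hand":-0.2},{"tx":0,"ty":0,"tz":0,"rx":0,"ry":0,"rz":0,"hand":-0.4},{"tx":0,"ty":0,"tz":0,"rx":0,"ry":0,"rz":0,"hand":-0.4},{"tx":0,"ty":0,"tz":-1.5,"rx":0,"ry":0,"rz":0,"hand":-0.4},{"tx":0,"ty":0,"tz":-4,"rx":0,"ry":0,"rz":0,"hand":-0.4},{"tx":0,"ty":0,"tz":-7,"rx":0,"ry":0,"rz":0,"hand":-0.4}]'
python3 -m creep '[{"tx":-1,"ty":0,"tz":-3,"rx":0,"ry":0,"rz":0,"hand":-0.4},{"tx":-3,"ty":0,"tz":-5,"rx":0,"ry":0,"rz":0,"hand":-0.4},{"tx":-6,"ty":0,"tz":-6,"rx":0,"ry":0,"rz":0,"hand":-0.4},{"tx":-9,"ty":0,"tz":-7,"rx":0,"ry":0,"rz":0,"hand":-0.4},{"tx":-11,"ty":0,"tz":-8,"rx":0,"ry":0,"rz":0,"hand":-0.4},{"tx":-11,"ty":0,"tz":-8,"rx":0,"ry":0,"rz":0,"hand":-0.4}]'
python3 pin.py
python3 - <<'E'
from h import *
show()
a=snap('scene');b=snap('top')
cv2.imwrite('pics/w8.png',np.hstack([cv2.resize(b[120:300,100:440],(450,238)).copy(),cv2.resize(a[115:275,110:345],(350,238))])[:,:,::-1])
E
```

```text
time: 21.58
tcp_pos: [0.5109, 0.4175, 0.0923]
eef_rot: [179.7, 54.4, 90.0]
wrist_force: [0.9, 0.8, -0.6]
grip_width: 0.0597
finger_force: 0.0
time: 22.08
tcp_pos: [0.511, 0.4189, 0.2347]
eef_rot: [178.8, 53.9, 89.3]
wrist_force: [-0.6, 0.3, 1.5]
grip_width: 0.0597
finger_force: 0.0
(np.float64(150.890243902439), np.float64(234.14634146341464)) (np.float64(392.92), np.float64(229.68)) [ 0.5279 -0.2266  0.252 ]
[ 47.5  63.8  24.9 -44.1 127.2  31.4] [0.5104 0.419  0.2294] [179.4  54.2  89.8]
```

View pics/w8.png

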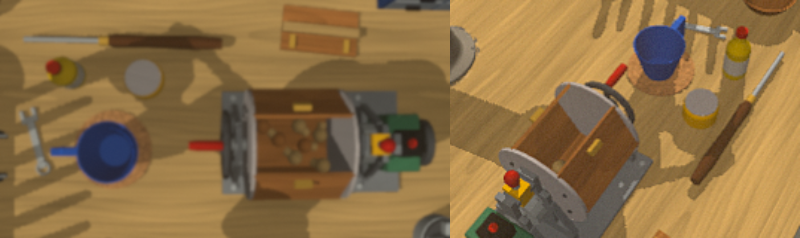

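The cup stands on the mat at (107,152), empty. The barrel holds the cluster of knobs around (295,145), the pin is down, and the other things haven't moved. I'm handing in.

```bash
python3 -c "
from bench import manip
print(manip.finish_job())"
```

```text
the job is handed in; nothing more can be done
None
```

I've handed the job in at about 22 s: the barrel is locked door-up by the pin, the cup is empty and upright on its mat with its knobs poured into the barrel (none seen outside, though I couldn't count all seven exactly), and the other things look unmoved.

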